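Hold a penetrometer plunger in its two guide bushings

TASK

Set up the bench penetrometer for testing the resin mount that stands on its table: take the mould cup that covers the upper guide bushing off and set it down on the steel tray, mouth down as it is, then take the long weighted plunger from the accessory block and thread it from above through the upper and then the lower bushing. Finish while still holding the plunger, with its tip out below the lower bushing and hanging about midway between that bushing and the mount, so that the clamp screw can be tightened. The plunger must never touch the mount, and the mount and the other things must stay where they are.

Things in the scene. Friction and masses are not known exactly. Their poses are not given: they have to be found in the camera images.
- stand: Grey test stand, fixed. Base plate 176 x 110 x 14 mm, column (diameter 24 mm, top 162 mm high) 85 mm behind the bushing axis, two guide arms with bosses of diameter 52 mm. Origin on the worktop on the vertical axis of both bushings; x from this axis to the column, z up. The clamp screw stands out in front of the upper boss to x = -46 mm. Steel table under the bushings: diameter 60 mm, top 20 mm high.
- upper_bush (a point): On the bushing axis at the rim of the upper brass bushing, 150 mm above the worktop; axes as the stand's. Its mouth is a funnel 6 mm high, 25 mm wide outside, inside narrowing from 20 mm to the bore of 14 mm. Upper arm: underside at 130 mm, top face at 144 mm.
- lower_bush (a point): The same point of the lower bushing, 90 mm above the worktop, same axis, same funnel and bore. Lower arm: underside at 70 mm, top face at 84 mm.
- cup: Round silicone mould cup, diameter 40 mm, 28 mm high, wall 4 mm, 30 g, open on one side. At the start it stands mouth down over the upper bushing's funnel, rim on the arm's top face (144 mm), closed end up at 172 mm. Origin: centre of the outside of its closed end; z runs from there to the mouth, so it points down at the start and the origin is the cup's highest point.
- tray: Shallow steel tray, fixed, 270 mm along its y, 190 mm along its x, rim 18 mm high; flat floor 240 x 160 mm, its upper face 2 mm above the worktop. Origin: under its centre, on the worktop, z up. The half at negative y is empty; a specimen stands near the other end.
- plunger: Long weighted plunger, about 0.18 kg: steel rod of diameter 12 mm, conical tip (12 mm long, 3 mm wide at its end), brass weight disc of diameter 32 mm from 120 to 130 mm above the tip, knurled head of diameter 20 mm from 130 to 156 mm. Origin: end of the tip; z along the rod to the head. At first it stands in a hole of the block, tip 10 mm above the worktop, leaning up to 2 degrees.
- block: White plastic accessory block, fixed, 150 mm along x, 46 mm along y, 60 mm high, two holes (diameter 13.5 mm, 50 mm deep) at x = -50 and +50 mm with a plunger standing in each; which is in which varies. Origin: centre of the underside, z up.
- short_plunger: Short plain plunger in the other hole, without a weight disc: diameter 12 mm, knurled head of 18 mm from 70 to 90 mm above its lower end; not needed. Origin: its lower end, z up.
- specimen: The mount to be tested: black resin disc, diameter 30 mm, 18 mm high, loose on the stand's table under the bushings, so that its upper face is 38 mm above the worktop. Origin: centre of the underside.
- tray_specimen: Bystander: mounted specimen, diameter 30 mm, 21 mm high, loose on the tray. Origin: centre of the underside.
- bench_timer: Bystander: small white timer, 64 x 64 x 18 mm, loose on the worktop in front of the stand. Origin: centre of the underside.

How it is judged:
By the outcome, as a careful person would: the job done as asked, in the order asked, and still so for the second after the job is handed in, while the arm keeps its last pose, push and grip.
It also fails if it takes over 72 s, if anything falls off the work surface, if the arm or the gripper's body presses on something with over 40 N, if the wrist force passes 120 N, or if a joint passes its speed limit or range.

ROBOT

A 6-joint arm with a two-finger parallel gripper is mounted at the origin on a cart in front of the work surface, level with it; the furniture and walls round the work are solid. World frame = base frame: x ahead of the robot, y to its left, z up, the work surface at z = 0. Lengths are in m, angles in degrees, forces in N, time in s.
With the tool pointing down it reaches from about 0.35 to 0.875 m from the base axis. Payload 4.2 kg.
Tool frame: the origin (TCP) lies at the very end of the fingers, on their centre line; the grasp point (between the pads) lies r.pinch_z behind it (r.pinch_z is the distance from the TCP to the grasp point, in m); y points along the fingers, z is the direction in which the jaws open and shut, and the axes are right-handed (so a half turn about y gives the same grasp; the last joint's range is limited). The gripper opens to 87 mm and grips with 3 to 60 N. Pads are 19 mm wide; open, the fingers measure 117 mm over their backs; the gripper's body (75 mm by 190 mm) begins 51 mm behind the grasp point.
Start: joints at [85.061, 22.042, 0.453, 0, -68.411, -14.817], TCP at [0.211, 0.588, 0.223] pointing down, gripper open.
Joint ranges: [-179.83, 179.83], [-69.29, 118.12], [-61.27, 80.66], [-181.25, 117.63], [-171.15, -9.14], [-177.46, 177.46]. Speed limits (degrees/s): [159.86, 159.86, 180, 180, 180, 180].

INTERFACE

Orientations are given as a 3x3 rotation matrix whose columns are the frame's x, y, z axes.
In Python, from station import sense, capture, camera_params, r gives the robot as it stands.
- The arm moves only by the tool move_arm, never from a script. Its argument "increments" is text: rows parted by semicolons, each of 7 numbers parted by spaces: the closure, from -1 (fully open) to 1 (shut), so that 0 is half open, then the shift along the tool's x, y, z in m, then the turn, a rotation vector about the tool's x, y, z in rad. In form: hand x y z wx wy wz; .... A call has 1 to 8 rows; each row is the pose to reach, as a shift and turn from the pose commanded when the call began, along the tool's axes at that moment; what a row does not reach only later rows make up. A row lasts 1/10 s, in which the tool goes at most 50 mm and 8.59 degrees, less where a joint would pass 70% of its speed; a pose out of reach is approached as far as the arm can. A call with a gripper value outside its range is refused whole. The fingers move at their own pace and stop on an object; the grip force is fixed at half the most. Time passes only in rows, so rows that repeat a pose let the fingers close. It gives the time, the measured TCP pose, the force and the opening at its end, in the units of the state.
- sense(): the state, without advancing time (a new reading comes with each control period).
- capture(name): name is "scene" or "top"; returns (picture, depth): 480x640x3 uint8, red, green, blue; 480x640 float32, m along the optical axis (not along the pixel's ray), 0 where there is no reading.
- camera_params(name): a dict with "fx", "fy", "cx", "cy" (pixels), "xyz" and "orientation" of the camera in the world. Camera axes: x right, y down, z forward; pixel columns grow to the right and rows downward; lengths in m; the calibration is good to about 2 mm. A picture is of the moment at which its call begins. camera_params takes no time and is no camera call.
- r.finish_job(): hands the job in, once; it reports no verdict.
The state is a dict: "time_s": time; "joints": joint angles; "joint_velocities": joint speeds; "effort": joint torques, N m; "tcp_pos": TCP position; "ee_rot": TCP orientation; "wrist_force": force on the tool from outside, world axes, zero at the start; "moment": the same for the moment, N m; "gripper_width": opening from 0.0 (shut) to 1.0 (fully open).
Only numpy, scipy, OpenCV 4.12 (cv2) and the standard library are available. Lean on these libraries where they do the work, as an engineer would, in place of code of your own. Each camera call takes 0.05 s, during which the arm holds its last target.

## Working session

There is one attempt and no reset: what is moved stays moved. The work goes in short steps, Python scripts to look and compute and a tool call to move; the robot and the scene stay as the last step left them, time stands still between calls to the robot, and variables do not carry over. Pictures are saved under pics/ and viewed, and the job is handed in when it is done.

Besides the shell and the picture viewer there is one more tool, called after ">>>" in YAML: its name, and indented under it one key for each argument. move_arm: Moves the arm, as the interface text tells. Its arguments: {"type":"object","properties":{"increments":{"type":"string"}},"required":["increments"]}

```bash
ls; mkdir -p pics
python3 - <<'E'
from station import sense,capture,camera_params,r
import cv2,numpy as np
np.set_printoptions(precision=4,suppress=True)
s=sense()
for k in s: print(k,np.array(s[k]) )
print(r.pinch_z)
for n in("scene","top"):
    p,d=capture(n); cv2.imwrite(f"pics/{n}0.png",p[:,:,::-1]); np.save(f"{n}0_d.npy",d); np.save(f"{n}0_p.npy",p)
    print(n,camera_params(n))
E
```

```text
pics
time_s 0.0
joints [ 85.0591  22.0896   0.3775  -0.0288 -68.4121 -14.8158]
joint_velocities [ 0.0195 -0.0623 -0.0563  0.0565 -0.022  -0.0497]
effort [  0.0003 -39.0663  18.7395   4.2196   0.0109  -0.0002]
tcp_pos [0.2111 0.5876 0.2215]
ee_rot [[-0.9411 -0.0007 -0.3382]
 [ 0.3382 -0.0021 -0.9411]
 [-0.0001 -1.      0.0022]]
wrist_force [-0.3088 -0.7594 -0.0191]
moment [ 0.0503 -0.0223 -0.0142]
gripper_width 1.0020325224683893
0.0187
scene {'fx': 615.8933889408111, 'fy': 615.8933889408111, 'cx': 323.2681670443252, 'cy': 246.76280745799045, 'xyz': array([ 0.0321, -0.7526,  0.9654]), 'orientation': array([[ 0.8563, -0.3452,  0.3842],
       [-0.5163, -0.5902,  0.6205],
       [ 0.0126, -0.7298, -0.6836]])}
top {'fx': 604.9575354994824, 'fy': 604.9575354994824, 'cx': 319.23965794125553, 'cy': 237.81747151110386, 'xyz': array([0.2802, 0.0214, 1.5633]), 'orientation': array([[-0.0017, -0.9911,  0.1328],
       [-0.9999,  0.0003, -0.0101],
       [ 0.01  , -0.1328, -0.9911]])}
```

View pics/scene0.png

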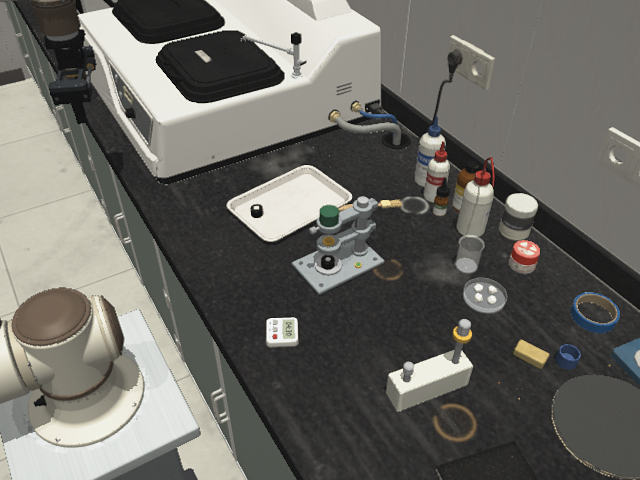

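View pics/top0.png

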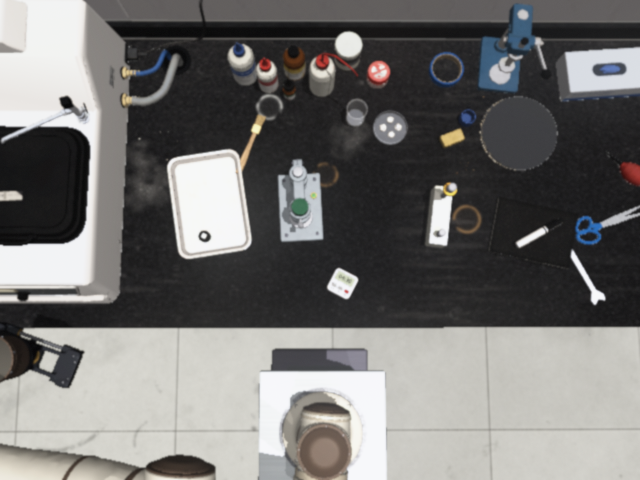

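```bash
cat > h.py <<'E'
import numpy as np,cv2
from station import sense,capture,camera_params,r
np.set_printoptions(precision=4,suppress=True)
def ray(n,u,v):
    c=camera_params(n); d=np.array([(u-c['cx'])/c['fx'],(v-c['cy'])/c['fy'],1.])
    return np.array(c['xyz']),np.array(c['orientation'])@d
def plane(n,u,v,z):
    o,d=ray(n,u,v); return o+d*(z-o[2])/d[2]
def tri(u1,v1,u2,v2):
    o1,d1=ray('scene',u1,v1);o2,d2=ray('top',u2,v2)
    A=np.stack([d1,-d2],1);t=np.linalg.lstsq(A,o2-o1,rcond=None)[0]
    p,q=o1+t[0]*d1,o2+t[1]*d2
    return (p+q)/2,np.linalg.norm(p-q)
def proj(n,P):
    c=camera_params(n);q=np.array(c['orientation']).T@(np.array(P)-c['xyz'])
    return np.array([q[0]/q[2]*c['fx']+c['cx'],q[1]/q[2]*c['fy']+c['cy']])
def cloud(n,d):
    c=camera_params(n);v,u=np.mgrid[:480,:640]
    q=np.stack([(u-c['cx'])/c['fx']*d,(v-c['cy'])/c['fy']*d,d],-1)
    return q@np.array(c['orientation']).T+c['xyz']
def crop(p,u,v,w,h,k,name):
    c=p[v:v+h,u:u+w,::-1]; cv2.imwrite('pics/'+name,cv2.resize(c,None,fx=k,fy=k,interpolation=cv2.INTER_CUBIC))
E
python3 - <<'E'
from h import *
s=np.load('scene0_p.npy');t=np.load('top0_p.npy')
crop(s,220,180,180,120,4,'s_stand.png');crop(s,370,300,130,120,4,'s_blk.png')
crop(t,160,140,180,130,4,'t_stand.png');crop(t,400,160,110,110,5,'t_blk.png')
E
```

```text
(no output)
```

View pics/s_stand.png

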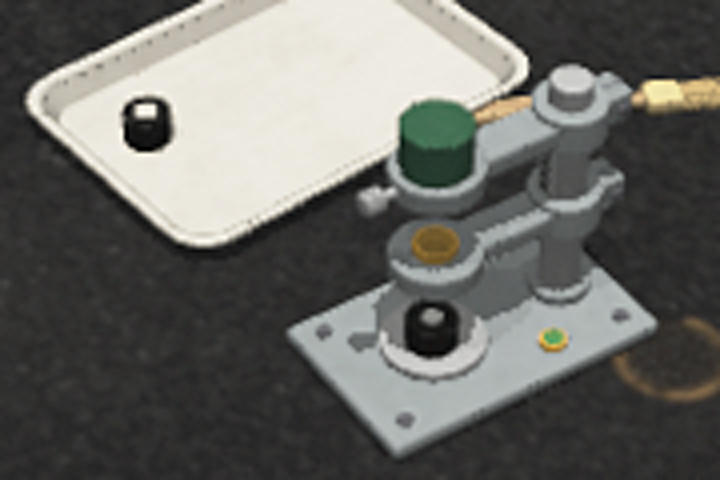

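View pics/s_blk.png

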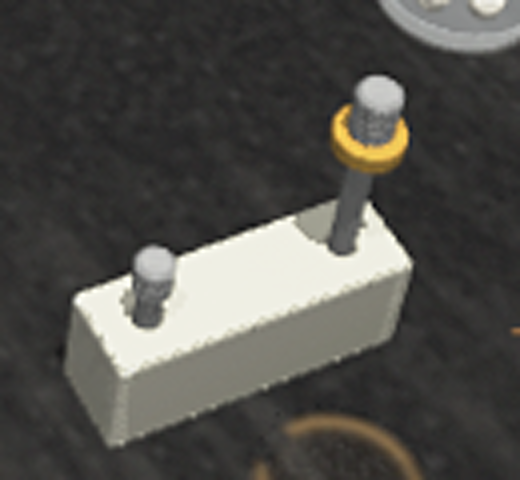

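View pics/t_stand.png

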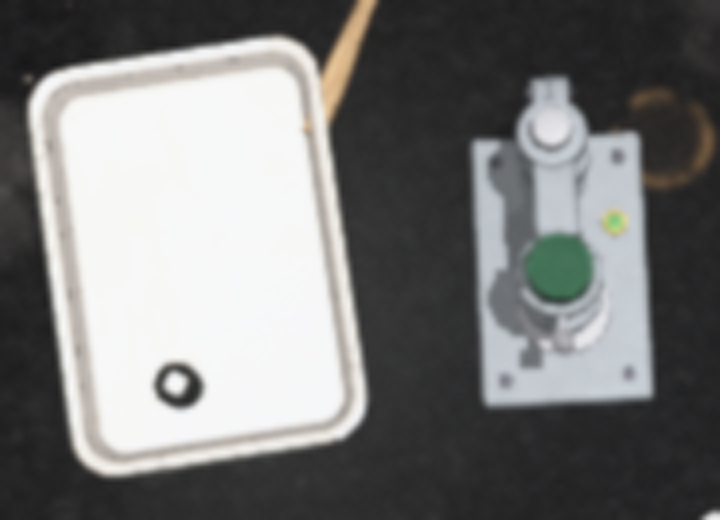

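View pics/t_blk.png

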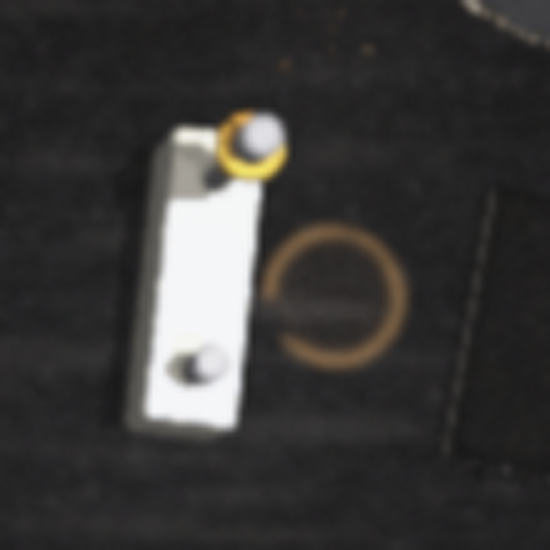

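Run:
```python
from h import *
P={n:np.load(n+'0_p.npy') for n in('scene','top')}; D={n:np.load(n+'0_d.npy') for n in('scene','top')}
box={'scene':(310,195,345,235),'top':(285,195,315,222)}
for n in P:
    hsv=cv2.cvtColor(P[n],cv2.COLOR_RGB2HSV); C=cloud(n,D[n])
    print(n)
    m=cv2.inRange(hsv,(60,80,20),(95,255,255)); u0,v0,u1,v1=box[n]
    b=np.zeros_like(m);b[v0:v1,u0:u1]=255;m&=b
    pts=C[m>0]; print('cup px',m.astype(bool).sum(),np.argwhere(m)[:, ::-1].mean(0)); print(' z hist',np.percentile(pts[:,2],[2,25,50,75,98]))
    V=hsv[:,:,2]; print('V',np.percentile(V[m>0],[5,25,50,75,95]))
    top=pts[pts[:,2]>.168]; print(' top mean',top.mean(0),len(top))
    # yellow
    m=cv2.inRange(hsv,(15,120,100),(32,255,255)); b[:]=0
    if n=='scene': b[310:350,450:480]=255
    else: b[180:202,438:465]=255
    m&=b; print('disc',np.argwhere(m)[:,::-1].mean(0),m.astype(bool).sum(), C[m>0].mean(0))
    # tray white, block white
    g=cv2.inRange(hsv,(0,0,120),(180,60,255))
    if n=='top':
        for nm,(u0,v0,u1,v1) in dict(tray=(160,140,262,265),block=(422,178,458,252),timer=(325,260,362,302)).items():
            c=np.zeros_like(g);c[v0:v1,u0:u1]=g[v0:v1,u0:u1]
            cs,_=cv2.findContours(c,cv2.RETR_EXTERNAL,cv2.CHAIN_APPROX_NONE);k=max(cs,key=cv2.contourArea)
            rr=cv2.minAreaRect(k);print(nm,rr); z=dict(tray=.018,block=.06,timer=.018)[nm]
            print('  ctr',plane(n,*rr[0],z)); q=cv2.boxPoints(rr); W=np.array([plane(n,*a,z) for a in q]);print(W, np.linalg.norm(np.roll(W,-1,0)-W,axis=1))
```

```text
scene
cup px 337 [328.6142 215.6558]
 z hist [0.146  0.1597 0.1705 0.1727 0.1757]
V [ 48.  56.  84. 112. 115.]
 top mean [0.5352 0.0413 0.1804] 198
disc [461.3038 335.9557] 158 [ 0.5839 -0.3127  0.1406]
top
cup px 192 [299.3021 206.5938]
 z hist [0.1645 0.1694 0.1717 0.1735 0.1775]
V [ 96.85 111.75 113.   114.   115.45]
 top mean [0.5378 0.0527 0.1888] 167
disc [448.3676 190.    ] 68 [ 0.5915 -0.3089  0.1181]
tray ((208.34597778320312, 203.47311401367188), (103.39330291748047, 75.2086181640625), 81.46923065185547)
  ctr [0.5771 0.2929 0.018 ]
[[0.6983 0.4129 0.018 ]
 [0.7286 0.219  0.018 ]
 [0.4582 0.1752 0.018 ]
 [0.4296 0.365  0.018 ]] [0.1962 0.2739 0.1919 0.2729]
block ((440.53656005859375, 215.17071533203125), (19.65681266784668, 59.412166595458984), 6.34019136428833)
  ctr [ 0.5392 -0.3004  0.06  ]
[[ 0.4668 -0.2655  0.06  ]
 [ 0.6181 -0.2861  0.06  ]
 [ 0.6125 -0.3357  0.06  ]
 [ 0.4613 -0.3145  0.06  ]] [0.1526 0.0499 0.1526 0.0493]
timer ((342.20001220703125, 283.1000061035156), (25.491174697875977, 25.043960571289062), 26.56505012512207)
  ctr [ 0.3706 -0.0528  0.018 ]
[[ 0.3566 -0.0094  0.018 ]
 [ 0.4138 -0.0382  0.018 ]
 [ 0.3846 -0.0964  0.018 ]
 [ 0.3276 -0.0673  0.018 ]] [0.0641 0.0651 0.064  0.0648]
```

Run:
```python
from h import *
P={n:np.load(n+'0_p.npy') for n in('scene','top')}; D={n:np.load(n+'0_d.npy') for n in('scene','top')}
C=cloud('top',D['top'])
for v in range(150,330,20):
    print(v,[ (round(C[v,u,0],2),round(C[v,u,1],2),round(C[v,u,2],3)) for u in (80,100,115,122,130,140)])
# cup top rim ellipse
box={'scene':(310,195,345,235),'top':(285,195,315,222)}
cc={}
for n in P:
    hsv=cv2.cvtColor(P[n],cv2.COLOR_RGB2HSV)
    m=cv2.inRange(hsv,(60,80,98),(95,255,255));u0,v0,u1,v1=box[n];b=np.zeros_like(m);b[v0:v1,u0:u1]=255;m&=b
    a=np.argwhere(m)[:,::-1]; cc[n]=a.mean(0); print(n,len(a),a.mean(0),a.min(0),a.max(0),plane(n,*a.mean(0),.172), 'circ area mm2', )
print(tri(*cc['scene'],*cc['top']))
# column top: bright grey, plate
c=cloud('scene',D['scene'])
```

```text
150 [(np.float64(0.67), np.float64(0.56), np.float64(0.203)), (np.float64(0.68), np.float64(0.53), np.float64(0.168)), (np.float64(0.7), np.float64(0.52), np.float64(0.093)), (np.float64(0.71), np.float64(0.51), np.float64(0.055)), (np.float64(0.73), np.float64(0.51), np.float64(-0.003)), (np.float64(0.73), np.float64(0.48), np.float64(-0.003))]
170 [(np.float64(0.62), np.float64(0.56), np.float64(0.201)), (np.float64(0.63), np.float64(0.52), np.float64(0.167)), (np.float64(0.65), np.float64(0.52), np.float64(0.086)), (np.float64(0.66), np.float64(0.51), np.float64(0.044)), (np.float64(0.67), np.float64(0.5), np.float64(0.005)), (np.float64(0.67), np.float64(0.48), np.float64(-0.005))]
190 [(np.float64(0.57), np.float64(0.55), np.float64(0.202)), (np.float64(0.58), np.float64(0.53), np.float64(0.155)), (np.float64(0.6), np.float64(0.52), np.float64(0.076)), (np.float64(0.61), np.float64(0.51), np.float64(0.045)), (np.float64(0.62), np.float64(0.5), np.float64(-0.003)), (np.float64(0.62), np.float64(0.48), np.float64(-0.002))]
210 [(np.float64(0.53), np.float64(0.55), np.float64(0.198
[... 1561 characters left out ...]
)), (np.float64(0.35), np.float64(0.49), np.float64(-0.001)), (np.float64(0.35), np.float64(0.47), np.float64(0.001))]
310 [(np.float64(0.3), np.float64(0.62), np.float64(0.002)), (np.float64(0.3), np.float64(0.56), np.float64(0.004)), (np.float64(0.3), np.float64(0.53), np.float64(-0.004)), (np.float64(0.3), np.float64(0.51), np.float64(0.003)), (np.float64(0.3), np.float64(0.49), np.float64(0.003)), (np.float64(0.3), np.float64(0.46), np.float64(0.001))]
scene 163 [329.0184 210.908 ] [320 206] [338 216] [0.5424 0.052  0.172 ] circ area mm2
top 182 [299.2857 206.2198] [292 199] [306 213] [0.5411 0.0537 0.172 ] circ area mm2
(array([0.5421, 0.0533, 0.1709]), np.float64(0.001880554331652909))
```

>>> move_arm:
  increments: "-1 -0.039 -0.02 0.031 0 -0.05 0; -1 -0.078 -0.03 0.062 0 -0.1 0; -1 -0.117 -0.03 0.093 0 -0.15 0; -1 -0.156 -0.03 0.124 0 -0.2 0; -1 -0.195 -0.03 0.155 0 -0.25 0; -1 -0.234 -0.03 0.186 0 -0.3 0; -1 -0.273 -0.03 0.217 0 -0.345 0; -1 -0.312 -0.03 0.248 0 -0.345 0"

```text
time_s: 0.9
tcp_pos: [0.4197, 0.2501, 0.2524]
ee_rot: [[-1.0, -0.0, 0.001], [-0.001, -0.0, -1.0], [0.0, -1.0, 0.0]]
wrist_force: [1.4, 0.3, -0.8]
gripper_width: 1.002
```

>>> move_arm:
  increments: "-1 -0.024 0 0.039 0 0 0; -1 -0.048 0 0.078 0 0 0; -1 -0.073 0 0.118 0 0 0; -1 -0.097 0 0.157 0 0 0; -1 -0.121 0 0.196 0 0 0; -1 -0.121 0 0.196 0 0 0; -1 -0.121 0.03 0.196 0 0 0; -1 -0.121 0.05 0.196 0 0 0"

```text
time_s: 1.7
tcp_pos: [0.5396, 0.0558, 0.2009]
ee_rot: [[-1.0, -0.002, -0.001], [0.001, 0.0, -1.0], [0.002, -1.0, -0.0]]
wrist_force: [-0.4, 0.4, -1.3]
gripper_width: 0.998
```

Run:
```python
from h import *
s=sense(); print(s['joints'],s['tcp_pos'],s['time_s'])
p,d=capture('scene'); crop(p,260,130,160,120,5,'s1.png')
```

```text
[ 23.0066  15.069  -13.0144  -0.0628 -62.0048  66.9515] [0.5396 0.0558 0.2009] 1.7
```

View pics/s1.png

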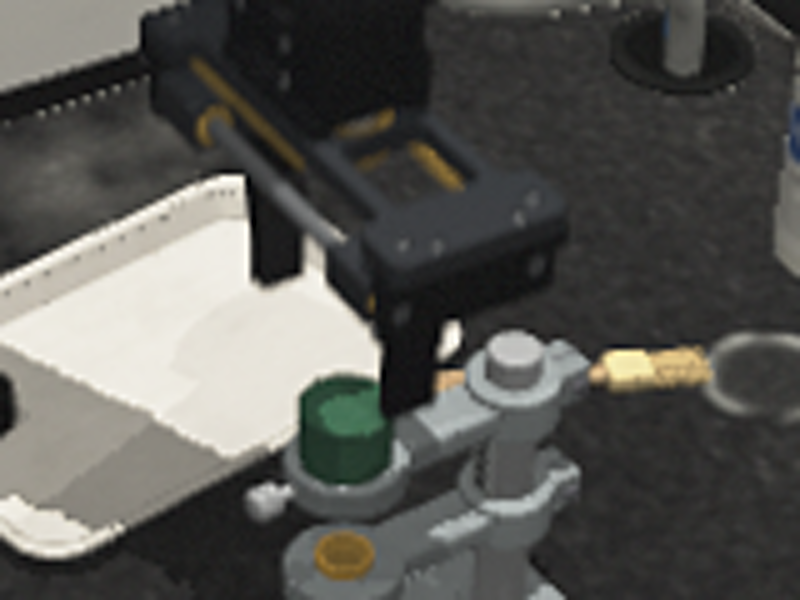

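Run:
```python
from h import *
print(plane('scene',328,200,.2009), proj('scene',[.5418,.053,.2009]),sense()['tcp_pos'])
```

```text
[0.5396 0.0524 0.2009] [328.776  199.4789] [0.5373 0.0556 0.1973]
```

>>> move_arm:
  increments: "-1 0 0.02 0 0 0 0; -1 0 0.035 0 0 0 0; -1 0 0.035 0 0 0 0; -1 0 0.035 0 0 0 0"

```text
time_s: 2.15
tcp_pos: [0.5406, 0.0565, 0.1682]
ee_rot: [[-1.0, 0.0, 0.001], [-0.001, -0.0, -1.0], [-0.0, -1.0, 0.0]]
wrist_force: [-0.6, -0.2, 0.0]
gripper_width: 1.004
```

>>> move_arm:
  increments: "-1 -0.001 0.01 0.003 0 0 0; -1 -0.001 0.019 0.003 0 0 0; -1 -0.001 0.019 0.003 0 0 0; -1 -0.001 0.019 0.003 0 0 0"

```text
time_s: 2.55
tcp_pos: [0.5413, 0.053, 0.1484]
ee_rot: [[-1.0, -0.0, 0.0], [-0.0, -0.0, -1.0], [0.0, -1.0, 0.0]]
wrist_force: [-0.4, 0.5, 0.2]
gripper_width: 1.001
```

Run:
```python
from h import *
p,d=capture('scene'); crop(p,260,130,160,120,5,'s2.png')
s=sense();print(s['tcp_pos'],s['wrist_force'])
p,d=capture('top'); crop(p,240,140,120,120,5,'t2.png')
s=sense();print(s['tcp_pos'],s['wrist_force'])
```

```text
[0.5415 0.0531 0.1487] [-0.4402 -0.0832  0.3119]
[0.5416 0.0532 0.1488] [ 0.3307  0.8444 -0.2338]
```

View pics/s2.png

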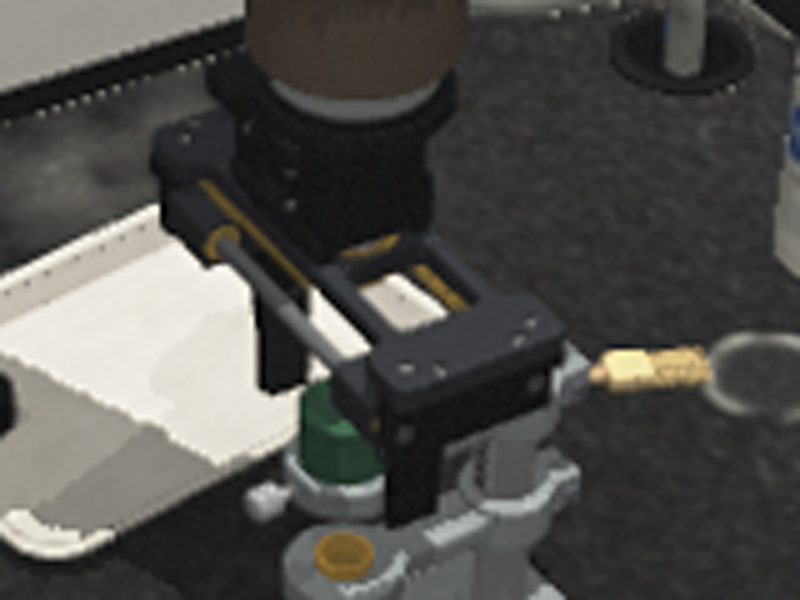

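>>> move_arm:
  increments: "1 0 0 0 0 0 0; 1 0 0 0 0 0 0; 1 0 0 0 0 0 0; 1 0 0 0 0 0 0; 1 0 0 0 0 0 0; 1 0 0 0 0 0 0; 1 0 0 0 0 0 0; 1 0 0 0 0 0 0"

```text
time_s: 3.45
tcp_pos: [0.5414, 0.0531, 0.1486]
ee_rot: [[-1.0, -0.0, 0.0], [-0.0, -0.0, -1.0], [0.0, -1.0, 0.0]]
wrist_force: [0.1, -0.5, -0.3]
gripper_width: 0.447
```

>>> move_arm:
  increments: "1 0 -0.01 0 0 0 0; 1 0 -0.03 0 0 0 0; 1 0 -0.06 0 0 0 0; 1 0 -0.06 0 0 0 0; 1 -0.01 -0.06 -0.025 0 0 0; 1 -0.025 -0.06 -0.065 0 0 0; 1 -0.04 -0.06 -0.105 0 0 0; 1 -0.055 -0.06 -0.145 0 0 0"

```text
time_s: 4.25
tcp_pos: [0.5966, 0.1994, 0.2089]
ee_rot: [[-1.0, 0.0, -0.0], [0.0, 0.0, -1.0], [-0.0, -1.0, -0.0]]
wrist_force: [1.4, -0.1, -0.1]
gripper_width: 0.445
```

>>> move_arm:
  increments: "1 -0.014 0 -0.038 0 0 0; 1 -0.026 0 -0.07 0 0 0; 1 -0.036 0 -0.095 0 0 0; 1 -0.04 0 -0.105 0 0 0; 1 -0.04 0 -0.105 0 0 0; 1 -0.04 0.04 -0.105 0 0 0; 1 -0.04 0.08 -0.105 0 0 0; 1 -0.04 0.12 -0.105 0 0 0"

```text
time_s: 5.05
tcp_pos: [0.636, 0.3016, 0.0883]
ee_rot: [[-1.0, 0.001, -0.001], [0.001, 0.001, -1.0], [-0.001, -1.0, -0.001]]
wrist_force: [-0.3, -0.1, -0.4]
gripper_width: 0.444
```

Run:
```python
from h import *
p,d=capture('scene'); crop(p,220,130,200,140,4,'s3.png'); np.save('s3.npy',p); np.save('s3d.npy',d)
s=sense();print(s['tcp_pos'],s['wrist_force'])
p,d=capture('top'); np.save('t3.npy',p); crop(p,140,130,200,140,4,'t3.png')
s=sense();print(s['tcp_pos'],s['wrist_force'],s['joints'])
```

```text
[0.6315 0.2992 0.0795] [-3.0062 -1.0879 -7.0821]
[0.6319 0.2992 0.0821] [-0.6089 -0.0724 -1.1243] [ 38.4931  35.9102   2.9899  -0.1401 -57.8931  51.4446]
```

View pics/s3.png

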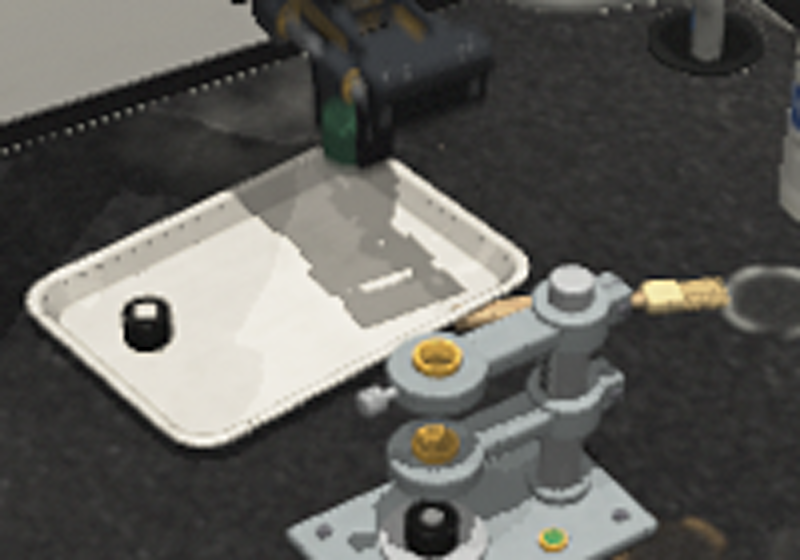

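View pics/t3.png

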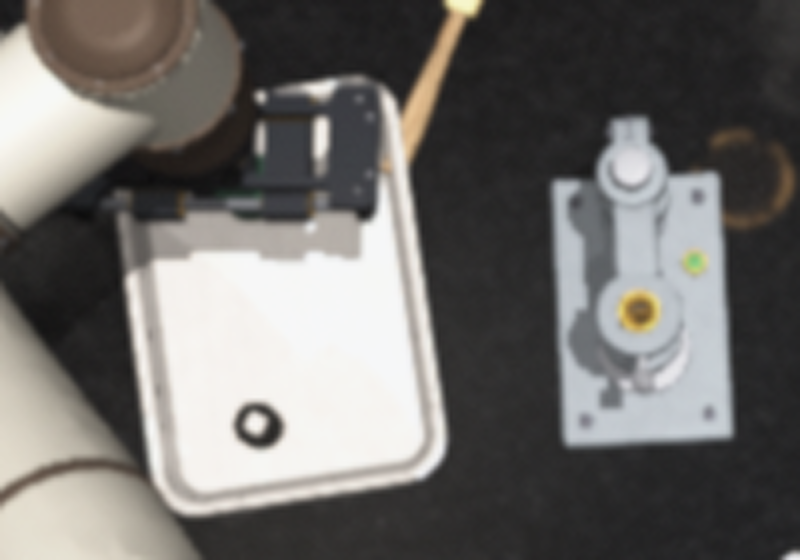

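Run:
```python
from h import *
p,d=capture('top'); cv2.imwrite('pics/t3full.png',p[:,:,::-1]); C=cloud('top',d)
p2,d2=capture('scene'); cv2.imwrite('pics/s3full.png',p2[:,:,::-1])
for v in range(130,470,30): print(v,[(u,round(float(C[v,u,2]),2),round(float(C[v,u,1]),2)) for u in range(20,220,25)])
s=sense();print(s['tcp_pos'],s['wrist_force'],s['time_s'])
```

```text
130 [(20, 0.25, 0.68), (45, 0.22, 0.63), (70, 0.2, 0.58), (95, 0.18, 0.54), (120, 0.07, 0.51), (145, 0.0, 0.47), (170, 0.45, 0.29), (195, -0.0, 0.34)]
160 [(20, 0.22, 0.69), (45, 0.22, 0.63), (70, 0.21, 0.58), (95, 0.17, 0.53), (120, 0.43, 0.39), (145, 0.43, 0.34), (170, 0.41, 0.3), (195, 0.33, 0.27)]
190 [(20, 0.22, 0.68), (45, 0.22, 0.63), (70, 0.22, 0.57), (95, 0.43, 0.44), (120, 0.45, 0.38), (145, 0.0, 0.46), (170, -0.0, 0.4), (195, -0.0, 0.33)]
220 [(20, 0.22, 0.68), (45, 0.22, 0.62), (70, 0.21, 0.57), (95, 0.4, 0.44), (120, 0.51, 0.36), (145, 0.51, 0.32), (170, 0.0, 0.39), (195, 0.0, 0.33)]
250 [(20, 0.18, 0.69), (45, 0.18, 0.64), (70, 0.18, 0.58), (95, 0.16, 0.53), (120, 0.53, 0.35), (145, 0.57, 0.3), (170, 0.56, 0.26), (195, 0.01, 0.33)]
280 [(20, 0.18, 0.69), (45, 0.18, 0.63), (70, 0.18, 0.57), (95, 0.16, 0.53), (120, -0.0, 0.52), (145, 0.6, 0.29), (170, 0.61, 0.25), (195, 0.58, 0.21)]
310 [(20, -0.0, 0.77), (45, -0.01, 0.71), (70, -0.0, 0.64), (95, 0.0, 0.58), (120, -0.0, 0.52), (145, -0.01, 0.45), (170, 0.65, 0.24), (195, 0.66, 0.2)]
340 [(20, -0.82, 1.16), (45, -0.82, 1.06), (70, -0.83, 0.97), (95, -0.8, 0.86), (120, -0.82, 0.77), (145, 0.66, 0.27), (170, 0.67, 0.23), (195, 0.66, 0.19)]
370 [(20, -0.81, 1.14), (45, -0.82, 1.05), (70, -0.82, 0.96), (95, 0.64, 0.35), (120, 0.67, 0.3), (145, 0.67, 0.26), (170, 0.66, 0.23), (195, 0.63, 0.2)]
400 [(20, -0.82, 1.14), (45, -0.81, 1.04), (70, -0.82, 0.95), (95, -0.82, 0.85), (120, 0.67, 0.3), (145, 0.65, 0.27), (170, 0.6, 0.24), (195, 0.54, 0.22)]
430 [(20, -0.82, 1.13), (45, -0.82, 1.04), (70, -0.83, 0.95), (95, -0.82, 0.85), (120, -0.82, 0.76), (145, -0.83, 0.66), (170, 0.54, 0.26), (195, 0.52, 0.22)]
460 [(20, -0.81, 1.12), (45, -0.83, 1.04), (70, -0.82, 0.94), (95, -0.83, 0.85), (120, -0.82, 0.75), (145, -0.83, 0.66), (170, -0.82, 0.56), (195, -0.82, 0.47)]
[0.6367 0.3021 0.0894] [ 0.4408 -0.705   0.1264] 5.25
```

View pics/t3full.png

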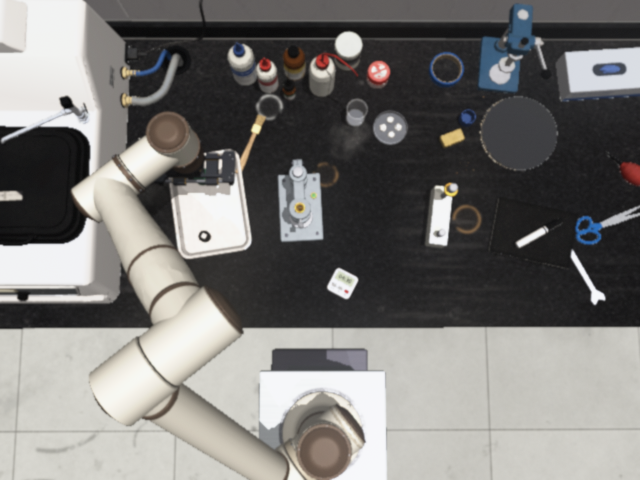

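View pics/s3full.png

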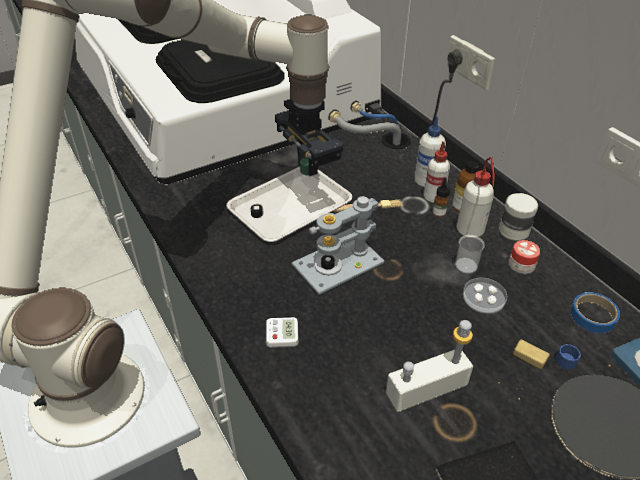

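>>> move_arm:
  increments: "1 0.005 0.015 0.015 0 0 0; 1 0.005 0.03 0.015 0 0 0; 1 0.005 0.043 0.015 0 0 0; 1 0.005 0.055 0.015 0 0 0; 1 0.005 0.063 0.015 0 0 0; 1 0.005 0.069 0.015 0 0 0; 1 0.005 0.072 0.015 0 0 0; 1 0.005 0.074 0.015 0 0 0"

```text
time_s: 6.05
tcp_pos: [0.6315, 0.2884, 0.0144]
ee_rot: [[-1.0, 0.0, 0.001], [-0.001, -0.0, -1.0], [-0.0, -1.0, 0.0]]
wrist_force: [-0.4, -0.2, -1.4]
gripper_width: 0.445
```

>>> move_arm:
  increments: "1 0 0.001 0 0 0 0; 1 0 0.002 0 0 0 0; 1 0 0.003 0 0 0 0; 1 0 0.003 0 0 0 0"

```text
time_s: 6.45
tcp_pos: [0.6313, 0.2882, 0.0116]
ee_rot: [[-1.0, 0.0, 0.0], [-0.0, 0.0, -1.0], [-0.0, -1.0, -0.0]]
wrist_force: [0.4, -0.4, -0.2]
gripper_width: 0.443
```

Run:
```python
from h import *
p,d=capture('scene'); crop(p,220,110,200,140,4,'s4.png')
s=sense();print(s['tcp_pos'],s['wrist_force'],s['time_s'])
```

```text
[0.6314 0.2882 0.0117] [ 0.0607 -0.0395 -0.1017] 6.5
```

View pics/s4.png

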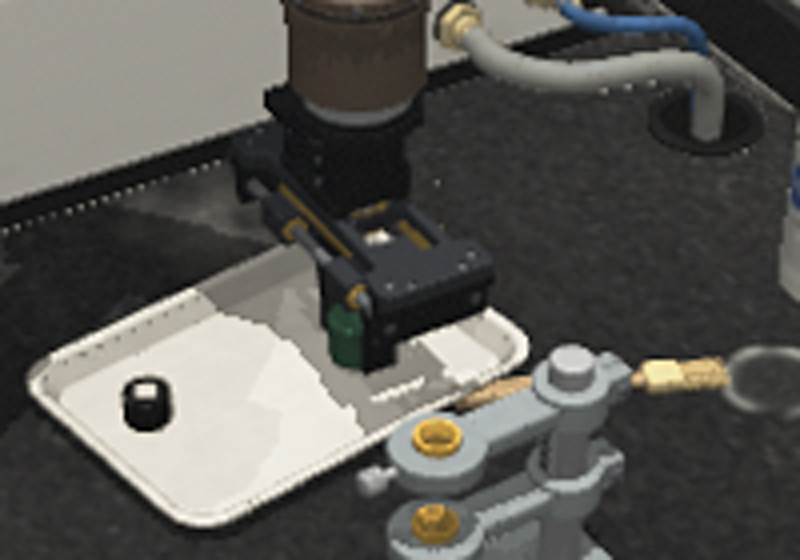

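>>> move_arm:
  increments: "1 0 0.001 0 0 0 0; 1 0 0.002 0 0 0 0; 1 0 0.003 0 0 0 0; 1 0 0.004 0 0 0 0; 1 0 0.004 0 0 0 0"

```text
time_s: 7.0
tcp_pos: [0.6312, 0.2881, 0.0073]
ee_rot: [[-1.0, -0.0, 0.0], [-0.0, -0.0, -1.0], [0.0, -1.0, 0.0]]
wrist_force: [-0.7, -1.0, -1.0]
gripper_width: 0.443
```

>>> move_arm:
  increments: "1 0 0.0005 0 0 0 0; 1 0 0.001 0 0 0 0; 1 0 0.001 0 0 0 0"

```text
time_s: 7.3
tcp_pos: [0.6313, 0.2882, 0.0065]
ee_rot: [[-1.0, -0.0, 0.0], [-0.0, -0.0, -1.0], [0.0, -1.0, 0.0]]
wrist_force: [0.6, 0.4, -0.1]
gripper_width: 0.444
```

>>> move_arm:
  increments: "1 0 0.0005 0 0 0 0; 1 0 0.001 0 0 0 0; 1 0 0.001 0 0 0 0"

```text
time_s: 7.6
tcp_pos: [0.6314, 0.2882, 0.0062]
ee_rot: [[-1.0, 0.0, 0.0], [-0.0, -0.0, -1.0], [-0.0, -1.0, 0.0]]
wrist_force: [-1.8, 0.2, 3.5]
gripper_width: 0.442
```

>>> move_arm:
  increments: "-0.4 0 0 0 0 0 0; -0.4 0 0 0 0 0 0; -0.4 0 0 0 0 0 0; -0.4 0 0 0 0 0 0; -0.4 0 -0.01 0 0 0 0; -0.4 0 -0.03 0 0 0 0; -0.4 0 -0.06 0 0 0 0; -0.4 0 -0.1 0 0 0 0"

```text
time_s: 8.4
tcp_pos: [0.6303, 0.2875, 0.1053]
ee_rot: [[-1.0, -0.003, 0.0], [-0.0, -0.002, -1.0], [0.003, -1.0, 0.002]]
wrist_force: [0.4, 0.7, -0.2]
gripper_width: 0.695
```

>>> move_arm:
  increments: "-1 0 -0.04 0 0 0 0; -1 0 -0.08 0.01 0 0 0; -1 0 -0.12 0.04 0 0 0; -1 0 -0.15 0.08 0 0 0; -1 0 -0.15 0.12 0 0 0; -1 0 -0.15 0.16 0 0 0; -1 0.01 -0.15 0.2 0 0 0; -1 0.02 -0.15 0.24 0 0 0"

```text
time_s: 9.2
tcp_pos: [0.6109, 0.0465, 0.2564]
ee_rot: [[-1.0, 0.001, 0.0], [-0.0, 0.0, -1.0], [-0.001, -1.0, -0.0]]
wrist_force: [0.5, -0.6, -0.1]
gripper_width: 0.999
```

Run:
```python
from h import *
print(tri(465,323,452.8,186.6), plane('scene',465,323,.166),plane('top',452.8,186.6,.166))
P={n:np.load(n+'0_p.npy') for n in('scene','top')}
for n,(u0,v0,w,h) in dict(scene=(445,310,40,60),top=(436,178,32,32)).items():
    p=P[n]; k=18 if n=='top' else 10; crop(p,u0,v0,w,h,k,n+'_pl.png')
    hsv=cv2.cvtColor(p,cv2.COLOR_RGB2HSV)
    print(n); print(hsv[v0:v0+h:1,u0:u0+w,1][:24]) if 0 else None
# bushing (after cup off): gold mask in s3,t3
for n,f,z,b in (('scene','s3.npy',.15,(318,200,345,226)),('top','t3.npy',.15,(288,198,312,220))):
    p=np.load(f); hsv=cv2.cvtColor(p,cv2.COLOR_RGB2HSV)
    m=cv2.inRange(hsv,(12,110,40),(35,255,255)); bb=np.zeros_like(m);bb[b[1]:b[3],b[0]:b[2]]=255;m&=bb
    k=np.argwhere(m)[:,::-1]; print(n,len(k),k.mean(0),k.min(0),k.max(0))
    cs,_=cv2.findContours(m,cv2.RETR_EXTERNAL,cv2.CHAIN_APPROX_NONE); e=cv2.fitEllipse(max(cs,key=cv2.contourArea)); print(e, plane(n,*e[0],.15))
    crop(p,b[0]-6,b[1]-6,b[2]-b[0]+12,b[3]-b[1]+12,15,n+'_bu.png')
s=sense();print(s['tcp_pos'],s['joints'])
```

```text
(array([ 0.5894, -0.3086,  0.1669]), np.float64(0.0006266738572624856)) [ 0.5904 -0.3082  0.166 ] [ 0.5894 -0.3087  0.166 ]
scene
top
scene 90 [328.7222 219.0556] [323 215] [334 223]
((328.71673583984375, 219.0545196533203), (8.501092910766602, 11.375508308410645), 91.57200622558594) [0.5425 0.0526 0.15  ]
top 65 [299.2154 207.4769] [295 203] [303 212]
((299.1914367675781, 207.42608642578125), (8.404963493347168, 8.488729476928711), 54.32179260253906) [0.5423 0.0544 0.15  ]
[0.6109 0.0465 0.2564] [ 19.4758  19.6303   1.7009   0.0079 -72.0122  70.5309]
```

View pics/scene_pl.png

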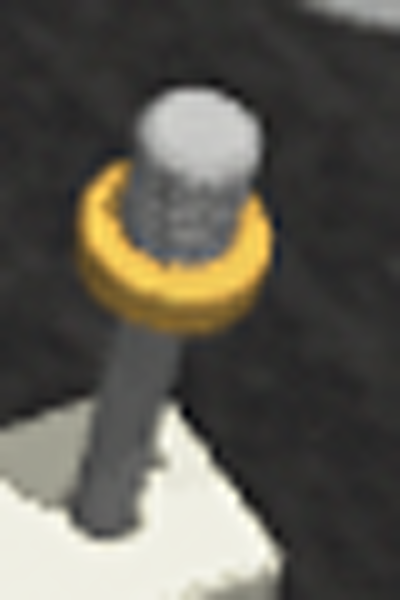

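View pics/top_pl.png

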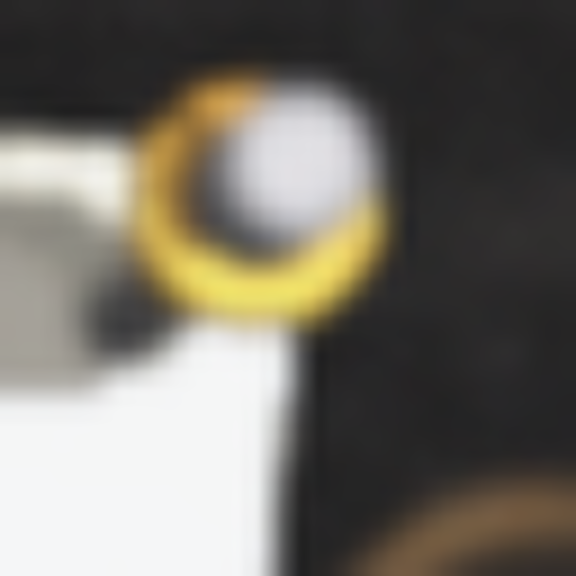

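View pics/scene_bu.png

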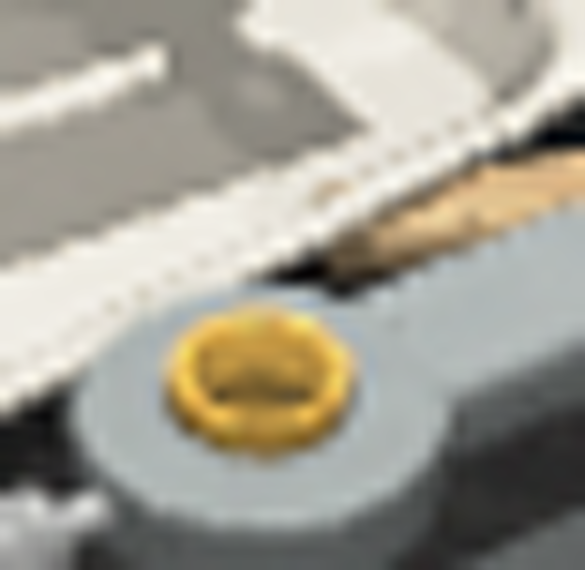

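View pics/top_bu.png

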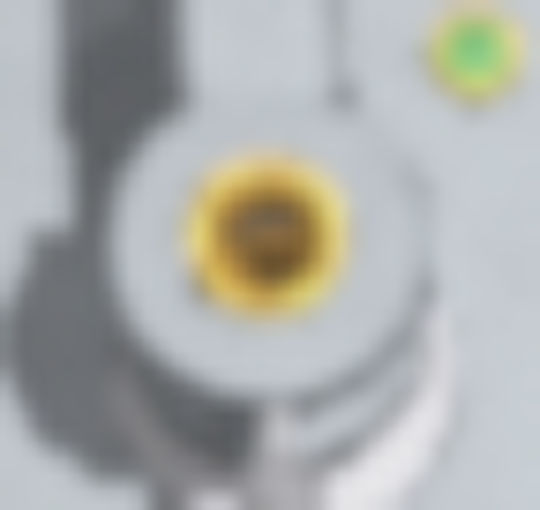

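Run:
```python
from h import *
for v in (360,361,362): print(plane('scene',455.8,v,.06))
# rod edges: per-row centre of dark rod in the scene view
p=np.load('scene0_p.npy').astype(int)
for v in range(342,364): print(v,p[v,450:468].sum(1)//3)
```

```text
[ 0.593  -0.3073  0.06  ]
[ 0.5916 -0.309   0.06  ]
[ 0.5902 -0.3107  0.06  ]
342 [49 54 56 55 55 53 58 78 82 85 88 95 91 91 93 95 80 69]
343 [41 47 51 54 55 60 68 79 79 82 85 87 81 72 64 65 57 51]
344 [37 41 45 50 53 57 70 80 79 83 83 83 78 53 47 48 45 45]
345 [42 40 41 46 52 64 74 80 81 81 82 84 76 45 45 48 47 44]
346 [48 44 44 45 48 62 80 81 80 83 83 82 68 39 43 45 46 44]
347 [45 45 46 47 52 68 84 83 82 82 84 81 65 38 40 44 44 43]
348 [44 40 42 43 48 73 85 83 82 85 83 78 48 35 39 44 44 44]
349 [41 37 37 45 71 78 84 85 87 84 81 71 35 36 40 42 46 43]
350 [ 45  70 106 142 108  80  84  86  86  84  87 116 115  33  41  43  45  43]
351 [146 146 151 152  93  81  84  86  86  83  99 174 210  26  36  45  48  45]
352 [159 158 158 149  86  82  84  85  85  80 114 208 230 153  27  42  49  48]
353 [155 156 155 132  79  82  86  85  84  77 134 232 232 216 107  33  42  46]
354 [155 156 153 127  76  84  85  86  86  88 143 236 230 230 210 112  40  42]
355 [155 157 149 100  78  83  86  87  97  98 127 188 230 228 231 205  36  48]
356 [155 157 147  73  81  84  87  97  97  97 115 160 230 227 229 222 109  38]
357 [156 154 129  73  83  91  88  98  96 138 221 219 227 227 227 228 207 112]
358 [154 145 115  77  90  95  95  98  91 144 233 228 226 227 232 229 238 221]
359 [149 119  86  80  92  95  97  97 114 197 239 235 233 233 235 234 237 241]
360 [144 107  71  84  93  97  97  93 128 220 239 236 235 235 235 235 235 238]
361 [230 194  67  85  92  96  98  91 114 205 239 235 235 235 234 234 235 236]
362 [239 230 120  81  89  95  94  85 105 198 238 235 235 235 234 235 234 235]
363 [236 238 225 162  84  85  95 136 192 234 237 235 234 234 235 234 234 235]
```

Run:
```python
from h import *
for z in (.166,.14,.13,.12,.1,.08,.06): print(z,proj('scene',[.5895,-.3086,z]),proj('top',[.5895,-.3086,z]))
# edges per row subpixel with bg threshold
p=np.load('scene0_p.npy').astype(float).mean(2)
for v in range(344,349):
    row=p[v]; bl=45;th=64
    i=np.argmax(row[452:462]>th)+452; L=i-(row[i]-th)/(row[i]-row[i-1])
    j=np.argmax(row[459:468]<th)+459; R=j-1+(row[j-1]-th)/(row[j-1]-row[j])
    print(v,L,R,(L+R)/2)
```

```text
0.166 [464.7447 323.3741] [452.7719 186.542 ]
0.14 [462.1674 333.17  ] [450.2991 188.8854]
0.13 [461.1991 336.8503] [449.3711 189.7647]
0.12 [460.2433 340.4834] [448.4557 190.6323]
0.1 [458.3678 347.6119] [446.6612 192.3329]
0.08 [456.5392 354.5623] [444.9137 193.9889]
0.06 [454.7557 361.3413] [443.2113 195.6022]
344 455.5128205128205 462.57894736842104 459.0458839406208
345 454.97222222222223 462.4 458.68611111111113
346 455.10714285714283 462.1573033707865 458.63222311396464
347 454.7083333333333 462.037037037037 458.37268518518516
348 454.6216216216216 461.47777777777776 458.04969969969966
```

>>> move_arm:
  increments: "-1 0.002 0 0.04 0 0 0; -1 0.004 0 0.085 0 0 0; -1 0.007 0 0.13 0 0 0; -1 0.01 0 0.175 0 0 0; -1 0.013 0 0.22 0 0 0; -1 0.016 0 0.265 0 0 0; -1 0.019 0 0.305 0 0 0; -1 0.0205 0 0.335 0 0 0"

```text
time_s: 10.0
tcp_pos: [0.5902, -0.2894, 0.2564]
ee_rot: [[-1.0, 0.001, -0.001], [0.001, -0.0, -1.0], [-0.001, -1.0, 0.0]]
wrist_force: [0.0, -0.1, -0.2]
gripper_width: 0.998
```

>>> move_arm:
  increments: "-1 0.001 0.01 0.014 0 0 0; -1 0.001 0.025 0.02 0 0 0; -1 0.001 0.04 0.02 0 0 0; -1 0.001 0.055 0.02 0 0 0; -1 0.001 0.065 0.02 0 0 0; -1 0.001 0.07 0.02 0 0 0; -1 0.001 0.07 0.02 0 0 0; -1 0.001 0.07 0.02 0 0 0"

```text
time_s: 10.8
tcp_pos: [0.5904, -0.3066, 0.1861]
ee_rot: [[-1.0, 0.001, 0.001], [-0.001, -0.001, -1.0], [-0.001, -1.0, 0.001]]
wrist_force: [0.2, -0.8, 0.1]
gripper_width: 0.997
```

Run:
```python
from h import *
p,d=capture('scene'); crop(p,380,230,160,120,5,'s5.png')
q,d=capture('top'); crop(q,400,130,120,120,5,'t5.png'); crop(q,140,130,200,140,4,'t5b.png')
s=sense();print(s['tcp_pos'],s['wrist_force'],s['time_s'],s['joints'])
```

```text
[ 0.5905 -0.3068  0.1865] [-0.0584 -0.18    0.624 ] 10.9 [-13.5575  27.3069   3.6012   0.0115 -66.1895 103.5827]
```

View pics/s5.png

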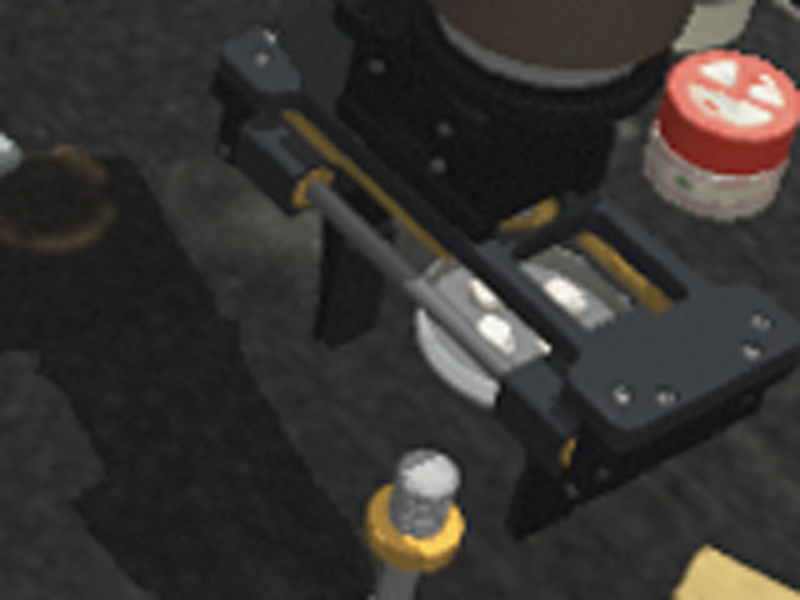

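View pics/t5b.png

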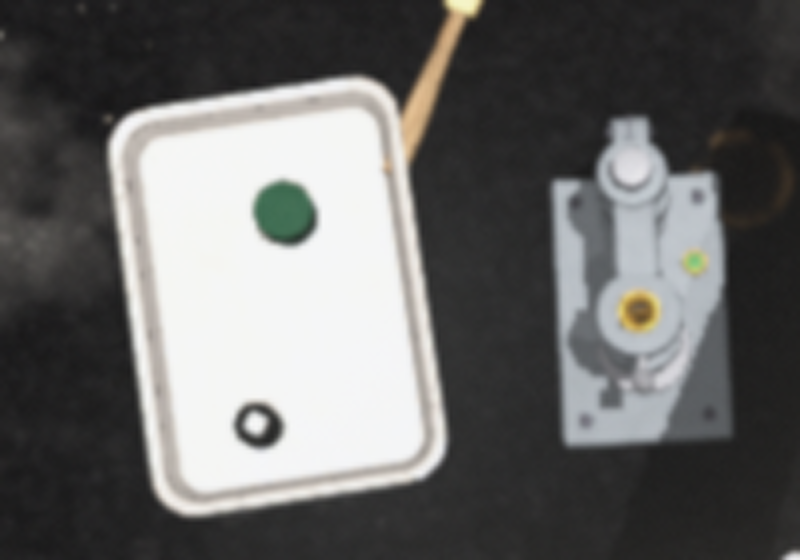

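>>> move_arm:
  increments: "-1 0.001 0.012 0.002 0 0 0; -1 0.001 0.024 0.002 0 0 0; -1 0.001 0.034 0.002 0 0 0; -1 0.001 0.04 0.002 0 0 0; -1 0.001 0.0425 0.002 0 0 0; -1 0.001 0.0425 0.002 0 0 0; -1 0.001 0.0425 0.002 0 0 0"

```text
time_s: 11.6
tcp_pos: [0.5892, -0.309, 0.1434]
ee_rot: [[-1.0, 0.001, 0.0], [-0.0, -0.0, -1.0], [-0.001, -1.0, 0.0]]
wrist_force: [-0.7, 0.2, 0.4]
gripper_width: 1.0
```

>>> move_arm:
  increments: "0 0 0 0 0 0 0; 0.2 0 0 0 0 0 0; 0.3 0 0 0 0 0 0; 0.4 0 0 0 0 0 0; 0.45 0 0 0 0 0 0; 0.45 0 0 0 0 0 0"

```text
time_s: 12.2
tcp_pos: [0.5889, -0.3088, 0.1431]
ee_rot: [[-1.0, 0.0, 0.0], [-0.0, -0.0, -1.0], [-0.0, -1.0, 0.0]]
wrist_force: [0.2, 0.4, -0.2]
gripper_width: 0.539
```

Run:
```python
from h import *
p,d=capture('scene'); crop(p,420,270,80,60,10,'s6.png')
s=sense();print(s['tcp_pos'],s['wrist_force'],s['time_s'],s['gripper_width'])
```

```text
[ 0.5889 -0.3088  0.143 ] [-0.0091 -1.0013  0.1653] 12.25 0.49048877447778316
```

View pics/s6.png

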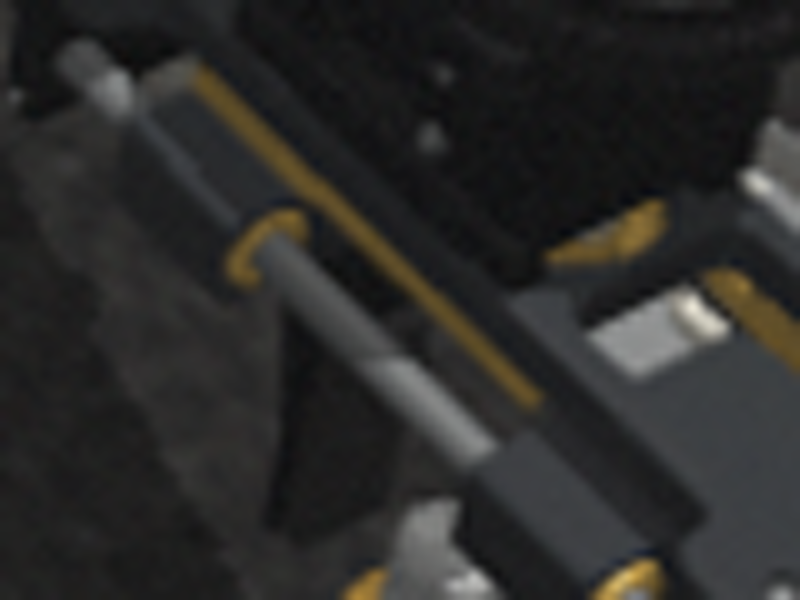

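>>> move_arm:
  increments: "1 0 0 0 0 0 0; 1 0 0 0 0 0 0; 1 0 0 0 0 0 0; 1 0 0 0 0 0 0; 1 0 0 0 0 0 0; 1 0 0 0 0 0 0; 1 0 0 0 0 0 0; 1 0 0 0 0 0 0"

```text
time_s: 13.05
tcp_pos: [0.5889, -0.3088, 0.143]
ee_rot: [[-1.0, -0.0, 0.0], [-0.0, 0.0, -1.0], [0.0, -1.0, -0.0]]
wrist_force: [-0.4, 0.5, 0.5]
gripper_width: 0.22
```

>>> move_arm:
  increments: "1 0 -0.005 0 0 0 0; 1 0 -0.015 0 0 0 0; 1 0 -0.03 0 0 0 0; 1 0 -0.05 0 0 0 0; 1 0 -0.075 0 0 0 0; 1 0 -0.105 0 0 0 0; 1 0 -0.135 0 0 0 0; 1 0 -0.155 0 0 0 0"

```text
time_s: 13.85
tcp_pos: [0.5892, -0.3093, 0.3016]
ee_rot: [[-1.0, 0.004, 0.0], [-0.0, -0.002, -1.0], [-0.004, -1.0, 0.002]]
wrist_force: [-0.0, -0.4, -1.0]
gripper_width: 0.222
```

>>> move_arm:
  increments: "1 0 -0.007 0 0 0 0; 1 0 -0.01 0 0 0 0; 1 0 -0.01 0 0 0 0"

```text
time_s: 14.15
tcp_pos: [0.5885, -0.3086, 0.3072]
ee_rot: [[-1.0, -0.001, 0.0], [-0.0, 0.001, -1.0], [0.001, -1.0, -0.001]]
wrist_force: [-0.0, -0.2, -1.9]
gripper_width: 0.222
```

Run:
```python
from h import *
p,d=capture('scene'); crop(p,410,200,110,140,5,'s7.png'); np.save('s7.npy',p)
q,d=capture('top'); crop(q,400,130,120,120,5,'t7.png'); np.save('t7.npy',q)
s=sense();print(s['tcp_pos'],s['wrist_force'],s['moment'],s['time_s'],s['gripper_width'])
x,y,z=s['tcp_pos']
for h in (0,.02,.04,.06,.08,.1,.12,.13): print(h,proj('scene',[x,y,z-.133+h]))
```

```text
[ 0.5884 -0.3085  0.3063] [ 0.2992  0.678  -2.3253] [-0.0882  0.0192  0.0225] 14.25 0.21730254823284312
0 [464.9696 320.7787]
0.02 [467.0269 312.9355]
0.04 [469.1404 304.8785]
0.06 [471.3122 296.5989]
0.08 [473.5449 288.0873]
0.1 [475.841  279.3339]
0.12 [478.2033 270.3282]
0.13 [479.4101 265.7273]
```

View pics/s7.png

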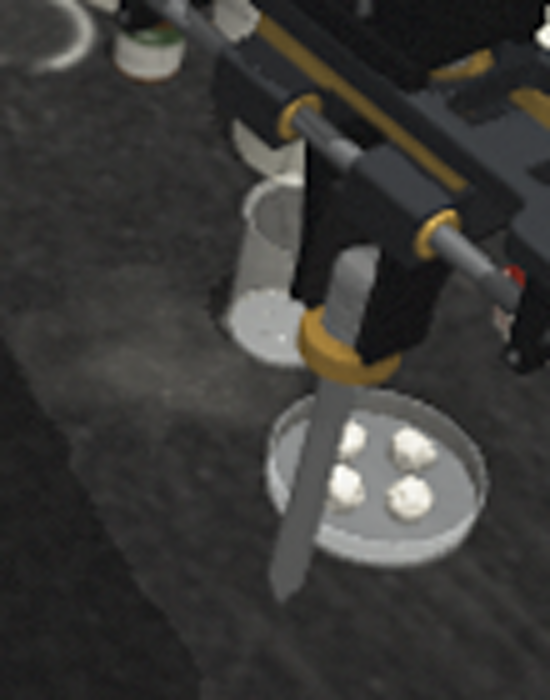

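View pics/t7.png

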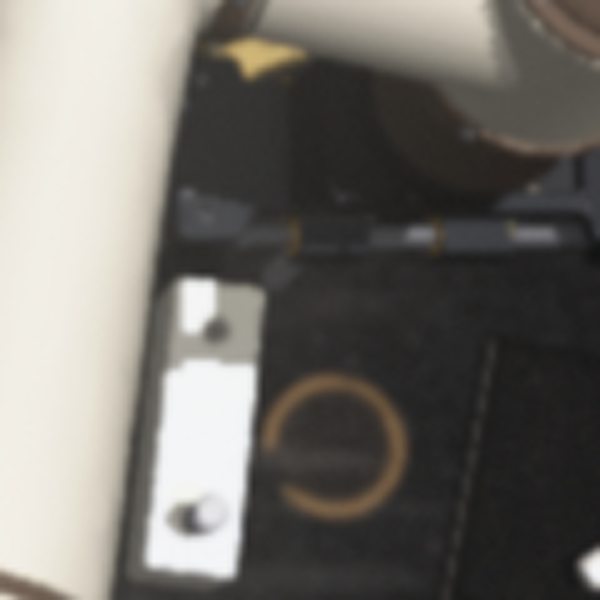

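>>> move_arm:
  increments: "1 0.002 0 -0.02 0 0 0; 1 0.006 0 -0.055 0 0 0; 1 0.012 0 -0.1 0 0 0; 1 0.018 0 -0.145 0 0 0; 1 0.024 0 -0.19 0 0 0; 1 0.030 0 -0.235 0 0 0; 1 0.036 0 -0.275 0 0 0; 1 0.041 0 -0.31 0 0 0"

```text
time_s: 15.05
tcp_pos: [0.5468, 0.003, 0.307]
ee_rot: [[-1.0, -0.002, 0.001], [-0.001, -0.0, -1.0], [0.002, -1.0, 0.0]]
wrist_force: [1.1, 0.1, -1.9]
gripper_width: 0.219
```

>>> move_arm:
  increments: "1 0.002 0 -0.022 0 0 0; 1 0.004 0 -0.037 0 0 0; 1 0.005 0 -0.046 0 0 0; 1 0.0055 0 -0.051 0 0 0; 1 0.0055 0 -0.052 0 0 0; 1 0.0055 0 -0.052 0 0 0; 1 0.0055 0 -0.052 0 0 0"

```text
time_s: 15.75
tcp_pos: [0.5425, 0.0524, 0.308]
ee_rot: [[-1.0, -0.0, -0.001], [0.001, -0.0, -1.0], [0.0, -1.0, 0.0]]
wrist_force: [-0.1, 1.2, -1.4]
gripper_width: 0.218
```

```bash
cat > rod.py <<'E'
from h import *
def look(k):
    p,d=capture('scene'); crop(p,290,130,100,120,5,'s%d.png'%k); np.save('s%d.npy'%k,p)
    s=sense();print(s['tcp_pos'],s['wrist_force'],s['time_s'],s['gripper_width']); print(s['ee_rot'])
    x,y,z=s['tcp_pos']
    for h in (0,.02,.04,.06,.08,.1,.12): print(h,proj('scene',[x,y,z-.133+h]))
E
python3 -c "
from rod import *
look(8)"
```

```text
[0.5424 0.0525 0.308 ] [ 0.5632  0.053  -2.4448] 15.8 0.21721561962800257
[[-1.     -0.0001 -0.0009]
 [ 0.0009 -0.0002 -1.    ]
 [ 0.0001 -1.      0.0002]]
0 [328.9491 209.6189]
0.02 [329.1396 201.849 ]
0.04 [329.3344 193.9034]
0.06 [329.5336 185.7759]
0.08 [329.7374 177.4603]
0.1 [329.946 168.95 ]
0.12 [330.1596 160.2379]
```

View pics/s8.png

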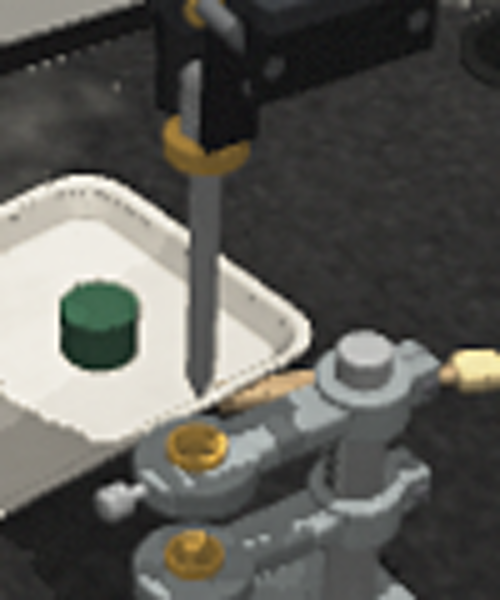

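```bash
cat > meas.py <<'E'
from h import *
def rodfit(p,v0,v1,u0,u1,z_tip_tcp=None):
    g=cv2.cvtColor(p,cv2.COLOR_RGB2GRAY).astype(float)
    for v in range(v0,v1,3): print(v,g[v,u0:u1].astype(int))
E
python3 - <<'E'
from meas import *
p=np.load('s8.npy'); rodfit(p,164,212,322,340)
hsv=cv2.cvtColor(p,cv2.COLOR_RGB2HSV); m=cv2.inRange(hsv,(12,110,40),(35,255,255))
for (a,b,c,d) in ((318,212,345,226),(318,234,345,250),(318,150,345,168)):
    k=np.zeros_like(m);k[b:d,a:c]=m[b:d,a:c]; q=np.argwhere(k)[:,::-1]; print(q.mean(0),q.min(0),q.max(0))
    cs,_=cv2.findContours(k,cv2.RETR_EXTERNAL,cv2.CHAIN_APPROX_NONE); print(cv2.fitEllipse(max(cs,key=cv2.contourArea)))
for z in (.15,.147,.144,.09,.087,.084,.0,.2): print(z,proj('scene',[.542,.0533,z]))
E
```

```text
164 [46 46 42 50 64 75 89 90 90 86 85 86 80 69 63 55 48 49]
167 [53 53 53 50 45 54 76 84 86 84 84 80 57 42 43 47 49 50]
170 [48 49 46 42 43 56 85 82 85 85 84 79 53 55 59 53 51 52]
173 [236 167  70  34  42  54  84  87  84  85  84  78  53  49  50  53  56  56]
176 [194 203 217 224 229 200  78  87  87  84  85  78  52  51  51  50  48  41]
179 [182 177 176 175 174 153  80  87  88  87  85  74  42  49  51  55  53  53]
182 [174 176 177 180 176 143  81  88  87  87  78 140 241 209 109  37  43  48]
185 [227 228 223 202 175 138  80  86  87  85  83 121 181 181 198 221 231 216]
188 [228 228 228 229 227 184  76  85  88  84  85 125 184 178 178 179 176 179]
191 [227 228 228 229 225 155  78  85  87  82  85 132 188 175 178 180 178 176]
194 [228 229 229 230 227 144  79  86  86  82  95 175 234 230 228 214 186 173]
197 [228 228 226 228 225 145  79  85  85  81  99 181 232 226 226 226 227 227]
200 [228 229 228 231 226 145  78  86  86  80  98 180 232 227 225 226 226 228]
203 [227 227 227 230 223 106  81  86  83  78 118 211 230 226 227 227 228 222]
206 [226 225 226 228 231 208  75  81  82  99 157 193 178 209 224 225 216 164]
209 [224 224 225 226 227 231 224 134 156 225 233 230 163 118 123 152 158 168]
[328.8222 219.    ] [323 215] [334 223]
((328.82379150390625, 219.0), (8.639094352722168, 11.221400260925293), 90.0)
[328.3077 240.6264] [323 236] [334 245]
((328.3163757324219, 240.62527465820312), (8.924097061157227, 11.051651000976562), 82.82673645019531)
[329.6509 160.1604] [322 153] [339 164]
((330.14886474609375, 158.69720458984375), (11.325518608093262, 16.115066528320312), 101.69627380371094)
0.15 [328.315  218.9326]
0.147 [328.2882 220.0521]
0.144 [328.2615 221.1679]
0.09 [327.7955 240.6479]
0.087 [327.7704 241.6976]
0.084 [327.7454 242.744 ]
0.0 [327.0753 270.7576]
0.2 [328.7746 199.7204]
```

>>> move_arm:
  increments: "1 0.0005 0.005 -0.001 0 0 0; 1 0.0005 0.012 -0.001 0 0 0; 1 0.0005 0.018 -0.001 0 0 0; 1 0.0005 0.023 -0.001 0 0 0; 1 0.0005 0.027 -0.001 0 0 0; 1 0.0005 0.03 -0.001 0 0 0; 1 0.0005 0.03 -0.001 0 0 0; 1 0.0005 0.03 -0.001 0 0 0"

```text
time_s: 16.6
tcp_pos: [0.542, 0.0542, 0.2782]
ee_rot: [[-1.0, 0.0, 0.0], [-0.0, -0.0, -1.0], [-0.0, -1.0, 0.0]]
wrist_force: [0.5, 1.0, -1.4]
gripper_width: 0.219
```

```bash
python3 -c "
from rod import *
look(9)"
```

```text
[0.542  0.0542 0.2783] [ 0.3521  0.0064 -1.1076] 16.65 0.2231152739902857
[[-1.      0.0006  0.0003]
 [-0.0003  0.0001 -1.    ]
 [-0.0006 -1.     -0.0001]]
0 [328.0636 220.4162]
0.02 [328.2411 212.8975]
0.04 [328.4225 205.2117]
0.06 [328.608  197.3531]
0.08 [328.7977 189.3158]
0.1 [328.9918 181.0936]
0.12 [329.1904 172.6801]
```

View pics/s9.png

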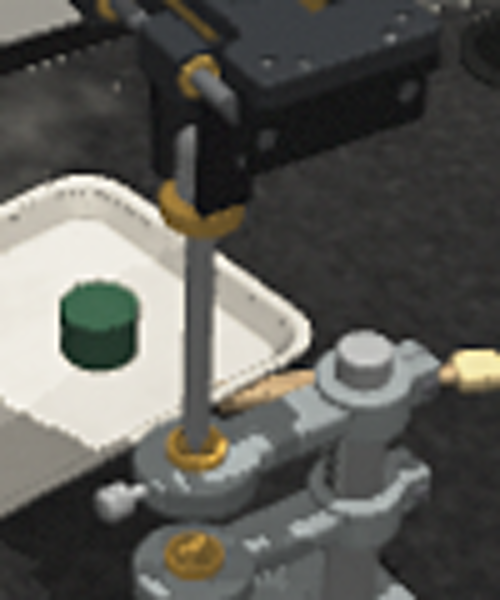

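>>> move_arm:
  increments: "1 0 0.003 0 0 0 0; 1 0 0.006 0 0 0 0; 1 0 0.009 0 0 0 0; 1 0 0.012 0 0 0 0; 1 0 0.015 0 0 0 0; 1 0 0.018 0 0 0 0; 1 0 0.018 0 0 0 0"

```text
time_s: 17.35
tcp_pos: [0.5416, 0.0541, 0.2594]
ee_rot: [[-1.0, -0.001, 0.0], [-0.0, -0.0, -1.0], [0.001, -1.0, 0.0]]
wrist_force: [0.1, 0.6, -2.4]
gripper_width: 0.222
```

```bash
python3 -c "
from rod import *
look(10);print(sense()['moment'])"
```

```text
[0.5418 0.0541 0.2598] [-0.8082  0.3123 -2.6752] 17.4 0.22076780457639003
[[-1.     -0.0005  0.0002]
 [-0.0002 -0.0003 -1.    ]
 [ 0.0005 -1.      0.0003]]
0 [327.806  227.3207]
0.02 [327.9789 219.9522]
0.04 [328.1556 212.4215]
0.06 [328.3362 204.7232]
0.08 [328.5209 196.8516]
0.1 [328.7098 188.8009]
0.12 [328.9031 180.5648]
[-0.0385 -0.0615 -0.0269]
```

View pics/s10.png

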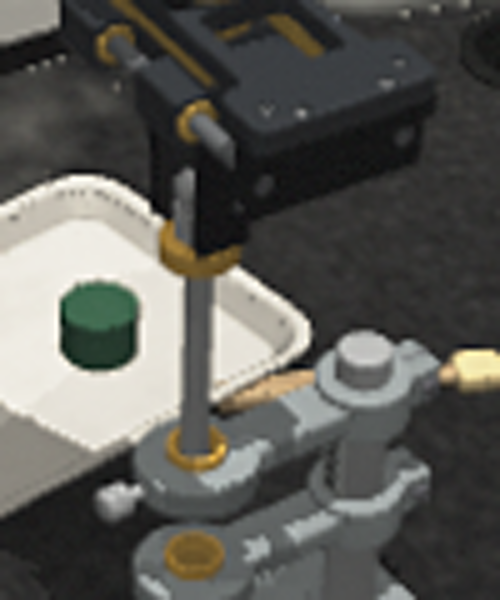

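>>> move_arm:
  increments: "1 0 0.004 0 0 0 0; 1 0 0.008 0 0 0 0; 1 0 0.012 0 0 0 0; 1 0 0.016 0 0 0 0; 1 0 0.02 0 0 0 0; 1 0 0.024 0 0 0 0; 1 0 0.026 0 0 0 0; 1 0 0.026 0 0 0 0"

```text
time_s: 18.2
tcp_pos: [0.5417, 0.0541, 0.2336]
ee_rot: [[-1.0, -0.001, 0.0], [-0.0, -0.0, -1.0], [0.001, -1.0, 0.0]]
wrist_force: [0.1, 0.2, -1.8]
gripper_width: 0.217
```

```bash
python3 -c "
from rod import *
look(11);print(sense()['moment'])"
```

```text
[0.5419 0.0541 0.2339] [-0.127  -0.1264 -2.0192] 18.25 0.21986856599823093
[[-1.     -0.0001  0.0002]
 [-0.0002 -0.0001 -1.    ]
 [ 0.0001 -1.      0.0001]]
0 [327.6269 236.58  ]
0.02 [327.7955 229.4134]
0.04 [327.9677 222.0913]
0.06 [328.1437 214.6085]
0.08 [328.3236 206.9598]
0.1 [328.5076 199.1395]
0.12 [328.6957 191.1418]
[-0.0577  0.0295 -0.0337]
```

View pics/s11.png

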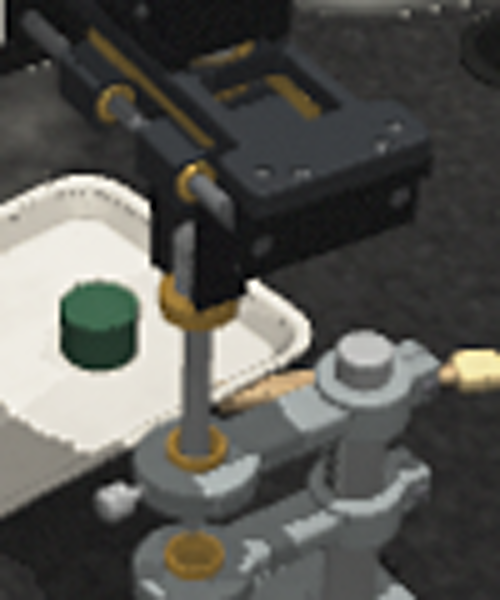

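>>> move_arm:
  increments: "1 0 0.003 0 0 0 0; 1 0 0.006 0 0 0 0; 1 0 0.009 0 0 0 0; 1 0 0.012 0 0 0 0; 1 0 0.015 0 0 0 0; 1 0 0.018 0 0 0 0; 1 0 0.018 0 0 0 0"

```text
time_s: 18.95
tcp_pos: [0.5415, 0.0541, 0.2154]
ee_rot: [[-1.0, -0.001, 0.0], [-0.0, -0.0, -1.0], [0.001, -1.0, 0.0]]
wrist_force: [0.2, 0.7, -1.7]
gripper_width: 0.221
```

```bash
python3 -c "
from rod import *
look(12);print(sense()['moment'])"
```

```text
[0.5417 0.0541 0.2158] [-0.4813 -0.0672 -2.7673] 19.0 0.222695324593913
[[-1.     -0.0005  0.0002]
 [-0.0002 -0.0002 -1.    ]
 [ 0.0005 -1.      0.0002]]
0 [327.4302 242.9921]
0.02 [327.595  235.9625]
0.04 [327.7634 228.7818]
0.06 [327.9355 221.4451]
0.08 [328.1114 213.9473]
0.1 [328.2911 206.283 ]
0.12 [328.4749 198.4466]
[-0.0271 -0.0206 -0.0027]
```

View pics/s12.png

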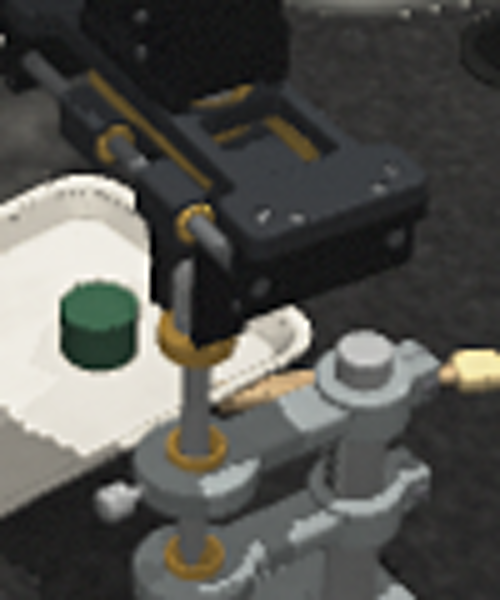

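>>> move_arm:
  increments: "1 0 0.003 0 0 0 0; 1 0 0.006 0 0 0 0; 1 0 0.009 0 0 0 0; 1 0 0.012 0 0 0 0; 1 0 0.015 0 0 0 0; 1 0 0.015 0 0 0 0"

```text
time_s: 19.6
tcp_pos: [0.5415, 0.054, 0.2004]
ee_rot: [[-1.0, -0.001, 0.0], [-0.0, -0.0, -1.0], [0.001, -1.0, 0.0]]
wrist_force: [0.1, 0.0, -2.3]
gripper_width: 0.226
```

```bash
python3 -c "
from rod import *
look(13);print(sense()['moment'])"
```

```text
[0.5417 0.0541 0.2007] [-0.1409 -0.0257 -3.091 ] 19.65 0.2242900973006596
[[-1.     -0.0006  0.0002]
 [-0.0002 -0.0003 -1.    ]
 [ 0.0006 -1.      0.0003]]
0 [327.3115 248.19  ]
0.02 [327.4738 241.2708]
0.04 [327.6396 234.2041]
0.06 [327.809  226.9851]
0.08 [327.982  219.6088]
0.1 [328.1588 212.0701]
0.12 [328.3396 204.3636]
[-0.0607 -0.0109  0.01  ]
```

View pics/s13.png

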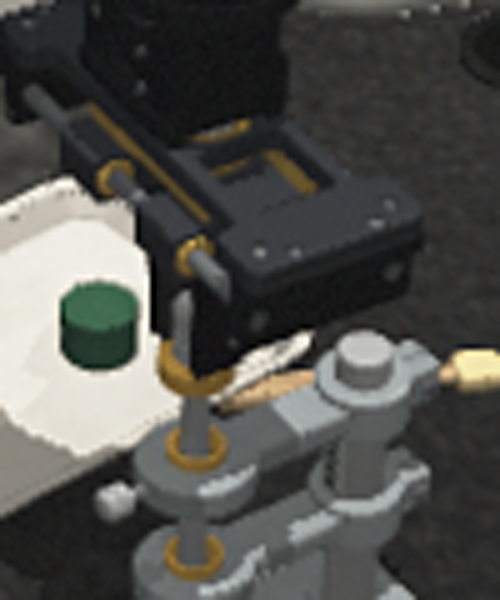

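>>> move_arm:
  increments: "1 0 0.003 0 0 0 0; 1 0 0.006 0 0 0 0; 1 0 0.009 0 0 0 0; 1 0 0.012 0 0 0 0; 1 0 0.0135 0 0 0 0; 1 0 0.0135 0 0 0 0; 1 0 0.0135 0 0 0 0"

```text
time_s: 20.35
tcp_pos: [0.5419, 0.0542, 0.1876]
ee_rot: [[-1.0, 0.0, 0.0], [-0.0, -0.0, -1.0], [-0.0, -1.0, 0.0]]
wrist_force: [-0.1, -0.1, -1.6]
gripper_width: 0.219
```

Run:
```python
from rod import *
look(14)
p=np.load('s14.npy'); cv2.imwrite('pics/s14full.png',p[:,:,::-1]); crop(p,295,190,70,90,8,'s14b.png')
for z in (.038,.054,.07,.174,.184): print(z,proj('scene',[.542,.0535,z]))
q,d=capture('top'); cv2.imwrite('pics/t14.png',q[:,:,::-1])
```

```text
[0.542  0.0542 0.1877] [ 0.0454 -0.2038 -1.4414] 20.4 0.21739842900189987
[[-1.      0.0003  0.0003]
 [-0.0003  0.     -1.    ]
 [-0.0003 -1.     -0.    ]]
0 [327.2846 252.5514]
0.02 [327.4455 245.7261]
0.04 [327.6098 238.7563]
0.06 [327.7777 231.6374]
0.08 [327.9491 224.3645]
0.1 [328.1243 216.9327]
0.12 [328.3034 209.3365]
0.038 [327.3231 258.3287]
0.054 [327.4508 252.9731]
0.07 [327.5806 247.5281]
0.174 [328.4805 209.7882]
0.184 [328.5725 205.9295]
```

View pics/s14b.png

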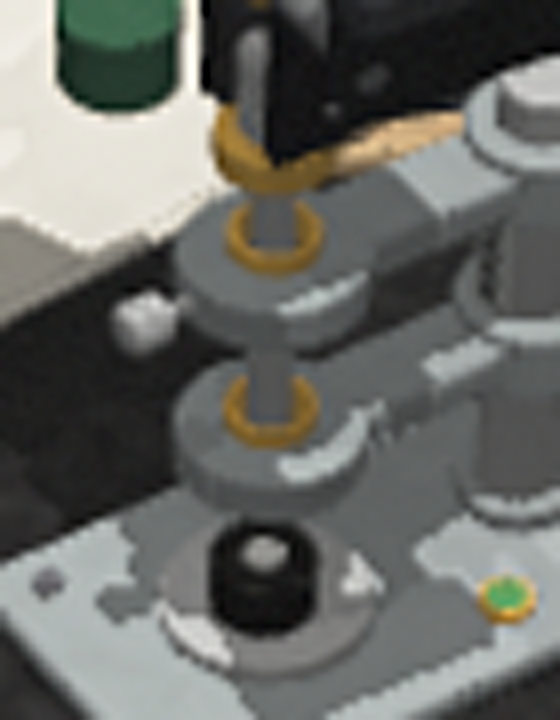

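View pics/s14full.png

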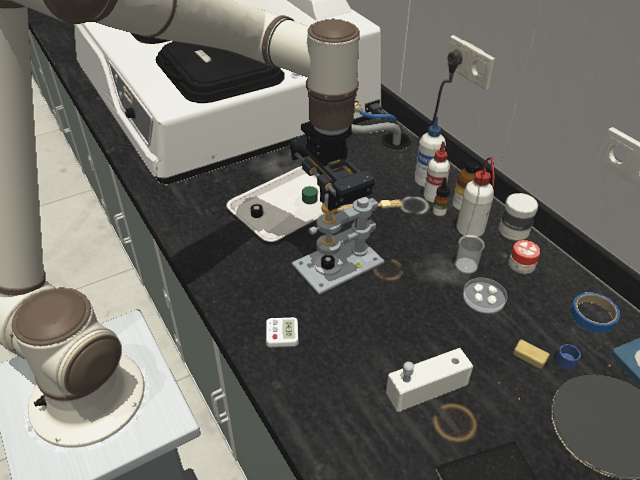

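View pics/t14.png

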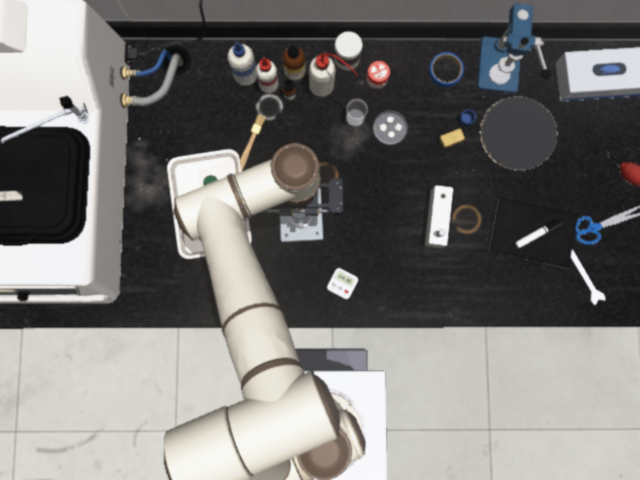

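Run:
```python
from h import *
for k,v in ((8,160.24),(9,172.68),(12,198.45),(13,204.36),(14,209.34)):
    p=np.load(f's{k}.npy'); g=cv2.cvtColor(p,cv2.COLOR_RGB2HSV)[:,:,1].astype(float)
    for u in (325,326,327):
        c=g[int(v)-4:int(v)+9,u]; j=np.argmin(np.diff(c)); print(k,u,int(v)-4+j+.5-v,end=' | ')
    print()
```

```text
8 325 3.259999999999991 | 8 326 4.259999999999991 | 8 327 4.259999999999991 | 
9 325 2.819999999999993 | 9 326 3.819999999999993 | 9 327 3.819999999999993 | 
12 325 4.050000000000011 | 12 326 4.050000000000011 | 12 327 4.050000000000011 | 
13 325 4.139999999999986 | 13 326 4.139999999999986 | 13 327 4.139999999999986 | 
14 325 4.159999999999997 | 14 326 4.159999999999997 | 14 327 4.159999999999997 |
```

```bash
python3 -c "
from h import *
s=sense();print(s['tcp_pos'],s['wrist_force'],s['joint_velocities'],s['time_s'])
print(r.finish_job())"
```

```text
[0.542  0.0542 0.1877] [-0.8503 -0.1024 -2.1629] [ 0.0473 -0.0371 -0.0164 -0.1889  0.0274  0.0747] 20.45
the job is handed in; nothing more can be done
None
```

The job is handed in at about 20.5 s. The mould cup is mouth down on the empty half of the tray. The arm is still holding the weighted plunger, which is threaded through the upper and then the lower bushing.

- **Plunger height:** the tip should be at about z = 54.5 mm, against a midpoint of 54 mm between the lower bushing's underside and the mount. That comes from the arm's position and the plunger's seating height in the block, with an uncertainty of about 2 mm. The tip itself is hidden under the lower arm, so I could not see it directly.
- **No slip:** the weight disc kept the same offset from the gripper in the pictures, to within about a pixel, from before threading to the end.
- **Forces:** side forces at the stops during threading stayed within about 1 N, and the vertical force stayed at roughly the plunger's weight. That gives no sign of rubbing or of touching the mount.
- **Other things:** in the last pictures the mount, tray specimen, timer, short plunger and stand look to be where they were.

No check failed. The two cameras disagreed by up to about 2 mm on positions, which is within their stated calibration.

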